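# Shut the stopcock of the bare hose barb

### The job

The hose has been taken off one outlet of the gas manifold: turn the butterfly stopcock above the outlet that ends in the bare ribbed hose barb clockwise until it is fully shut, its wings square across the outlet, and let go. The other stopcock, above the outlet closed with the hex cap, is under a leak test and must stay open. Do not knock the gauge between them, which the wings pass closely.

Things in the scene. Friction and masses are not known exactly. Their poses are not given: they have to be found in the camera images.
- gauge: Round gauge, 60 mm across, white dial facing up, in the middle of a manifold fixed to the bench (aluminium bar 40x200 mm, along y). Origin: centre of the dial, its top, 84 mm above the bench. Its axes are the manifold's: z up, y along the bar from right_cock to left_cock, x away from the outlets. Wing tips pass 7 mm from its rim and rise 22 mm above its top.
- hose_barb: Ribbed tapering brass barb, 46 mm long, 16 mm thick, on one of the two outlets; the other ends in a brass hex cap, 29 mm across, 21 mm long. Origin: its root on the outlet's axis, 28 mm above the bench, at x -32 mm, y +70 or -70 mm in the gauge's frame, in front of the stopcock that serves it. It points along local -x.
- left_cock (a joint): Butterfly stopcock, vertical axis at x 0, y +70 mm in the gauge's frame. Steel wings: one 9 mm thick plate, 66 mm over both tips, two round lobes 72 to 106 mm above the bench, 97 mm on the axis. Radians: 0 = shut, wings along the gauge's y (a tip points at the gauge); grows counter-clockwise from above; 1.57 = open, wings along x. Hard stops; stays where left (0.1 N m friction). Starts 1.0 to 1.35.
- right_cock (a joint): Butterfly stopcock, vertical axis at x 0, y -70 mm in the gauge's frame. Steel wings: one 9 mm thick plate, 66 mm over both tips, two round lobes 72 to 106 mm above the bench, 97 mm on the axis. Radians: 0 = shut, wings along the gauge's y (a tip points at the gauge); grows counter-clockwise from above; 1.57 = open, wings along x. Hard stops; stays where left (0.1 N m friction). Starts 1.0 to 1.35.

How it is judged:
At the end, for the whole second after the job is handed in: The stopcock whose outlet ends in the hose barb is within 0.18 rad (10 degrees) of shut, the other stopcock still stands open by more than 0.7 rad (40 degrees), and both are at rest (((y of hose_barb in the frame of gauge above 0 m and value of joint left_cock below 0.18 rad and value of joint right_cock above 0.7 rad) or (y of hose_barb in the frame of gauge below 0 m and value of joint right_cock below 0.18 rad and value of joint left_cock above 0.7 rad)) and velocity of joint left_cock between -0.1 and 0.1 rad/s and velocity of joint right_cock between -0.1 and 0.1 rad/s); the robot touches nothing.
It fails at once if the gauge is knocked or pressed with more than 20 N (contact force between gauge and anything else above 20 N).
It fails at once if the stopcock of the capped outlet is turned below 0.7 rad (40 degrees) open ((y of hose_barb in the frame of gauge above 0 m and value of joint right_cock below 0.7 rad) or (y of hose_barb in the frame of gauge below 0 m and value of joint left_cock below 0.7 rad)).
It also fails if it takes over 32 s, if anything falls off the work surface, if the arm or the gripper's body presses on something with over 40 N, if the wrist force passes 120 N, or if a joint passes its speed limit or range.

### The arm

A 6-joint arm with a two-finger parallel gripper is mounted at the origin on the work surface; the furniture and walls round the work are solid. World frame = base frame: x ahead of the robot, y to its left, z up, the work surface at z = 0. Lengths are in m, angles in rad, forces in N, time in s.
With the tool pointing down it reaches from about 0.35 to 0.775 m from the base axis. Payload 5.5 kg.
Tool frame: the origin (TCP) lies between the finger pads; the fingertips stand 19 mm ahead of it and the grasp point (between the pads) is the TCP; z points along the fingers, y is the direction in which the jaws open and shut (so a half turn about z gives the same grasp; the last joint's range is limited). The gripper opens to 85 mm and grips with 20 to 120 N. Pads are 22 mm wide; open, the fingers measure 114 mm over their backs; the gripper's body (76 mm by 85 mm) begins 54 mm behind the grasp point. The pads swing forward as they close: fully open they stand 13 mm farther back than shut.
Start: joints at [1.049, 0.313, 0.046, 1.304, 0, 1.431], TCP at [0.214, 0.534, 0.25] pointing down, gripper open.
Joint ranges: [-2.76, 2.76], [-0.86, 1.69], [-1.03, 1.26], [-2.2, 2.34], [-1.47, 1.5], [-3.14, 3.14]. Speed limits (rad/s): [2.57, 2.57, 3.14, 3.14, 3.14, 3.14].

### API

Orientations are given as a unit quaternion [w, x, y, z].
In Python, from workcell import get_state, cams, workorder gives the robot as it stands.
- The arm moves only by the tool play_rows, never from a script. Its argument "series" is text: rows parted by semicolons, each of 7 numbers parted by spaces: the opening in per cent of the stroke, from 0 (shut) to 100 (fully open), then the shift along the tool's x, y, z in cm, then the turn, a rotation vector about the tool's x, y, z in degrees. A call has 1 to 12 rows; each row shifts and turns the commanded pose from where the row before left it, along the tool's axes as they then stand; what a row does not reach is not made up. A row lasts 1/8 s, in which the tool goes at most 62.5 mm and 10.7 degrees, less where a joint would pass 70% of its speed; a pose out of reach is approached as far as the arm can. A call with a gripper value outside its range is refused whole. The fingers move at their own pace and stop on an object; "newtons" is the grip in N (left out, the last holds). Time passes only in rows, so rows that do not move let the fingers close. It gives the time, the measured TCP pose, the force and the opening at its end, in the units of the state.
- get_state(): the state, without advancing time (a new reading comes with each control period).
- cams.read_camera(name): name is "side" or "top"; returns the picture (480x640x3 uint8, red, green, blue); there is no depth.
- cams.get_calibration(name): a dict with "fx", "fy", "cx", "cy" (pixels), "rvec" (rotation vector, rad) and "tvec" (3), from world to camera coordinates, as OpenCV has them. Camera axes: x right, y down, z forward; pixel columns grow to the right and rows downward; lengths in m; the calibration is good to about 2 mm. A picture is of the moment at which its call begins. get_calibration takes no time and is no camera call.
- workorder.hand_in(): hands the job in, once; it reports no verdict.
The state is a dict: "clock": time; "joint_pos": joint angles; "qvel": joint speeds; "tau": joint torques, N m; "tcp_pos": TCP position; "orientation": TCP orientation; "wrist_force": force on the tool from outside, world axes, zero at the start; "ft_torque": the same for the moment, N m; "finger_gap": finger opening in m.
Only numpy, scipy, OpenCV 4.12 (cv2) and the standard library are available. Lean on these libraries where they do the work, as an engineer would, in place of code of your own. Each camera call takes 0.05 s, during which the arm holds its last target.

## Working session

There is one attempt and no reset: what is moved stays moved. The work goes in short steps, Python scripts to look and compute and a tool call to move; the robot and the scene stay as the last step left them, time stands still between calls to the robot, and variables do not carry over. Pictures are saved under pics/ and viewed, and the job is handed in when it is done.

Besides the shell and the picture viewer there is one more tool, called as a command line: name --argument value ..., lists and objects as JSON in quotes. play_rows: Moves the arm, as the interface text tells. Its arguments: {"type":"object","properties":{"series":{"type":"string"},"newtons":{"type":"number"}},"required":["series"]}

```bash
ls; mkdir -p pics
python3 - <<'E'
from workcell import get_state, cams
import cv2
for n in("side","top"):
    im=cams.read_camera(n); cv2.imwrite(f"pics/{n}0.png",im[:,:,::-1]); print(n,cams.get_calibration(n))
print(get_state())
E
```

```text
pics
side {'fx': 582.104244263005, 'fy': 582.104244263005, 'cx': 328.2709341904961, 'cy': 235.63524411570012, 'rvec': array([ 1.91537232, -0.15492932,  0.09184104]), 'tvec': array([-0.55567214,  0.1447336 ,  0.75995847])}
top {'fx': 509.465272578452, 'fy': 509.465272578452, 'cx': 325.3909985584292, 'cy': 234.42089216603347, 'rvec': array([ 2.11944035, -2.14921158,  0.22536111]), 'tvec': array([0.07221062, 0.59319196, 0.85506476])}
{'clock': 0.1, 'joint_pos': array([ 1.04942966e+00,  3.13944939e-01,  4.51012583e-02,  1.30361615e+00,
       -3.03304644e-05,  1.43119978e+00]), 'qvel': array([ 0.00064077, -0.00038821,  0.0017749 , -0.00099196,  0.0004337 ,
       -0.00034772]), 'tau': array([ 2.65743351e-03, -4.81725526e+01,  2.99245262e+01,  1.27511012e-02,
       -1.58492185e-04,  2.66542935e-05]), 'tcp_pos': array([0.21402408, 0.53322315, 0.2494904 ]), 'orientation': array([-2.55558547e-04,  1.89727877e-01,  9.81836361e-01, -7.91666019e-04]), 'wrist_force': array([-0.19550688,  0.66162601,  0.68961334]), 'ft_torque': array([-0.03416803, -0.02291203,  0.04198504]), 'finger_gap': 0.0855260573514591}
```

View pics/side0.png

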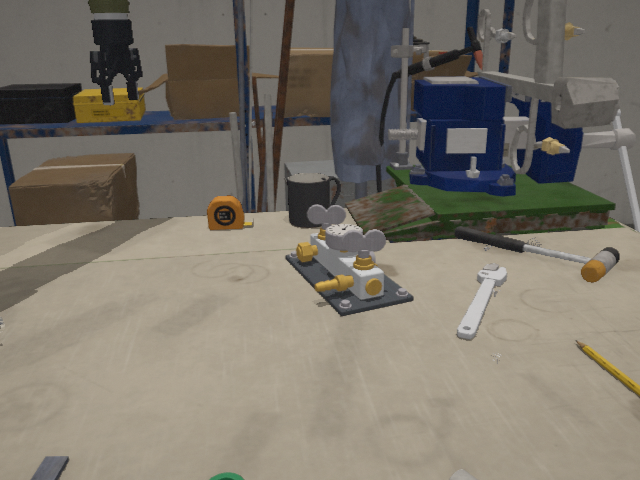

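View pics/top0.png

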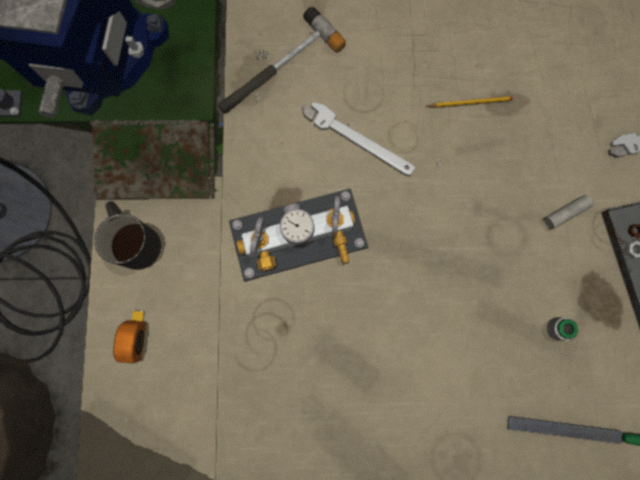

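The side view shows the manifold at about (345,265). The top view shows the dial at (297,226), the barb at (343,248) below the right-hand wing (337,212), and the hex cap at (266,260) below the left-hand wing (258,233). Next I'll zoom in and measure.

```bash
cat > h.py <<'E'
import numpy as np, cv2
from workcell import cams
def ray(n,uv,z):
    c=cams.get_calibration(n); R,_=cv2.Rodrigues(c["rvec"]); K=np.array([[c["fx"],0,c["cx"]],[0,c["fy"],c["cy"]],[0,0,1]])
    o=-R.T@c["tvec"]; d=R.T@np.linalg.inv(K)@np.array([uv[0],uv[1],1.]); return o+d*(z-o[2])/d[2]
def proj(n,P):
    c=cams.get_calibration(n); K=np.array([[c["fx"],0,c["cx"]],[0,c["fy"],c["cy"]],[0,0,1]])
    return cv2.projectPoints(np.float64(P).reshape(-1,1,3),c["rvec"],c["tvec"],K,None)[0][:,0]
E
python3 - <<'E'
from h import *
t=cv2.imread("pics/top0.png"); s=cv2.imread("pics/side0.png")
cv2.imwrite("pics/tz.png",cv2.resize(t[180:290,220:380],None,fx=5,fy=5,interpolation=cv2.INTER_CUBIC))
cv2.imwrite("pics/sz.png",cv2.resize(s[195:320,275:425],None,fx=4.8,fy=4.8,interpolation=cv2.INTER_CUBIC))
print(ray("top",(297,226),.084),ray("top",(337,212),.1),ray("top",(258,233),.1),ray("top",(343,250),.028))
E
```

```text
[0.60402269 0.1135797  0.084     ] [0.62438541 0.04460729 0.1       ] [0.58938897 0.17902944 0.1       ] [0.56978494 0.0314806  0.028     ]
```

View pics/tz.png

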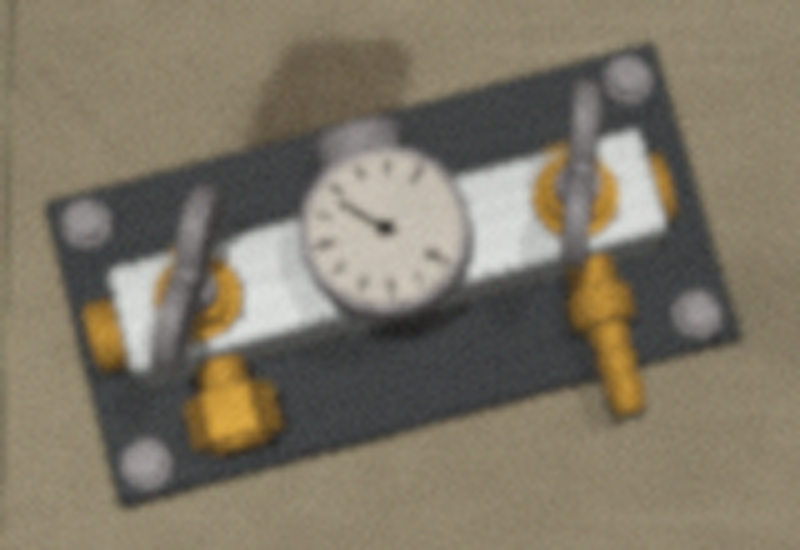

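View pics/sz.png

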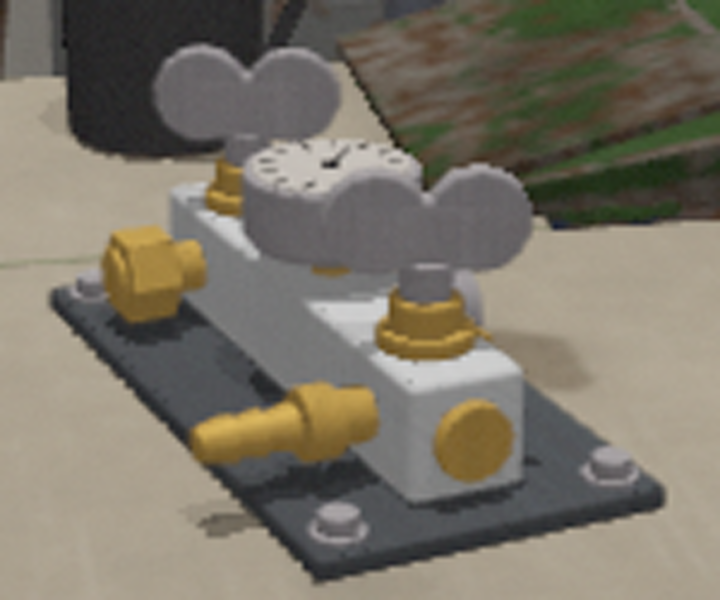

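The top zoom shows the right wing from zoom pixel (588,85) to (573,258) and the left wing from (207,190) to (163,370). The dial is at (385,228). The barb is on the low-y side, so right_cock is the target.

Run:
```python
from h import *
z=lambda u,v:(220+u/5-.4,180+v/5-.4)
c=[ray("top",z(*p),.008)[:2] for p in [(48,203),(655,43),(740,340),(122,507)]]
print("plate",np.round(c,4),np.mean(c,0))
ys=[(c[0]-c[1]),(c[3]-c[2])]; print([np.degrees(np.arctan2(-v[0],v[1])) for v in ys],[np.linalg.norm(v) for v in ys])
xs=[(c[0]-c[3]),(c[1]-c[2])]; print([np.degrees(np.arctan2(v[1],v[0])) for v in xs],[np.linalg.norm(v) for v in xs])
yaw=np.mean([np.degrees(np.arctan2(-v[0],v[1])) for v in ys]+[np.degrees(np.arctan2(v[1],v[0])) for v in xs]);print("yaw",yaw)
g=ray("top",z(385,228),.084); print("g",g)
a=np.radians(yaw); Y=np.array([-np.sin(a),np.cos(a)])
for nm,s,p,q in(("R",-1,(588,85),(573,258)),("L",1,(207,190),(163,370))):
  C=g[:2]+s*.07*Y
  P=ray("top",z(*p),.1)[:2];Q=ray("top",z(*q),.1)[:2]
  w=np.degrees(np.arctan2(*(P-Q)[::-1])); print(nm,"axis",C,"mid",(P+Q)/2,np.linalg.norm(P-Q),"wing dir",w,"joint",w-yaw+90, "axis px zoom",(proj("top",[*C,.097])-[219.6,179.6])*5)
print("side proj dial",(proj("side",g)-[275,195])*4.8)
# triangulate side check: wing centre notch
C=g[:2]-.07*Y; print((proj("side",[*C,.097])-[275,195])*4.8)
from workcell import get_state; st=get_state(); from scipy.spatial.transform import Rotation as Ro
q=st["orientation"]; print(Ro.from_quat([*q[1:],q[0]]).as_matrix().round(3))
```

```text
plate [[ 0.6323  0.2432]
 [ 0.6924  0.013 ]
 [ 0.5769 -0.016 ]
 [ 0.5175  0.214 ]] [0.60476423 0.11356628]
[np.float64(14.6312963345393), np.float64(14.487842275103558)] [np.float64(0.23793029771639435), np.float64(0.23746656507818492)]
[np.float64(14.307280074068604), np.float64(14.085427826593413)] [np.float64(0.11848824083572827), np.float64(0.11908630597954117)]
yaw 14.37796162757622
g [0.60544411 0.11426317 0.084     ]
R axis [0.62282632 0.04645566] mid [0.62127561 0.04687758] 0.06090453640824019 wing dir -5.968449476992014 joint 69.65358889543177 axis px zoom [[581.31615321 168.48489991]]
L axis [0.5880619  0.18207068] mid [0.58515524 0.18130112] 0.06332566646494042 wing dir -13.023695759159585 joint 62.598342613264194 axis px zoom [[183.92403574 272.61032181]]
side proj dial [[329.08077258 162.04455724]]
[[423.94110865 190.66081201]]
[[-0.928  0.373 -0.001]
 [ 0.373  0.928 -0.001]
 [ 0.    -0.002 -1.   ]]
```

play_rows --series "100 0 0 0 0 0 -8; 100 0 0 0 0 0 -8; 100 -4 -4 0 0 0 0; 100 -4.5 -4.5 0 0 0 0; 100 -4.5 -4.5 0 0 0 0; 100 -4.5 -4.5 0 0 0 0; 50 -4.5 -4.5 0 0 0 0; 50 -4.5 -4.5 0 0 0 0; 50 -4.5 -4.5 0 0 0 0; 40 -4.5 -4.5 0 0 0 0; 40 -4 -4 0 0 0 0; 40 0 0 0 0 0 0" --newtons 40

```text
clock: 1.6
tcp_pos: [0.5637, 0.1031, 0.2491]
orientation: [-0.0, 0.054, 0.999, -0.0]
wrist_force: [-0.6, 1.1, -1.0]
finger_gap: 0.0339
```

```bash
cat > go.py <<'E'
from h import *
from workcell import get_state
from scipy.spatial.transform import Rotation as Ro
import sys
x,y,z,jaw=map(float,sys.argv[1:5])
st=get_state(); q=st["orientation"]; R=Ro.from_quat([*q[1:],q[0]]).as_matrix()
d=np.array([x,y,z])-st["tcp_pos"]
print("clock",st["clock"],"tcp",st["tcp_pos"].round(4),"gap",st["finger_gap"],"F",st["wrist_force"].round(1),"q",st["joint_pos"].round(2))
print("tool shift cm",(R.T@d*100).round(2),"jaw",np.degrees(np.arctan2(R[1,1],R[0,1])),"turn z tool", np.degrees(np.arctan2(R[1,1],R[0,1]))-jaw,"tilt",R[:,2].round(4))
E
python3 go.py 0.6225 0.0465 0.10 84
```

```text
clock 1.6 tcp [0.5637 0.1031 0.2491] gap 0.03386849334007103 F [-0.6  1.1 -1. ] q [ 0.04  0.31  0.04  1.3  -0.    0.15]
tool shift cm [-6.46 -4.98 14.91] jaw 83.80273437417931 turn z tool -0.19726562582069107 tilt [-6.e-04 -5.e-04 -1.e+00]
```

play_rows --series "40 -3.2 -2.5 2 0 0 0; 40 -3.25 -2.5 3 0 0 0; 40 0 0 3 0 0 0; 40 0 0 2 0 0 0; 40 0 0 0 0 0 0"

```text
clock: 2.22
tcp_pos: [0.6186, 0.0512, 0.1481]
orientation: [-0.003, 0.051, 0.999, 0.0]
wrist_force: [-0.5, -0.3, 1.0]
finger_gap: 0.034
```

```bash
python3 go.py 0.6225 0.0465 0.10 84;python3 - <<'E'
from h import *
t=cams.read_camera("top")[:,:,::-1]; s=cams.read_camera("side")[:,:,::-1]
a=cv2.resize(t[150:290,240:380],(400,400),interpolation=cv2.INTER_CUBIC)
b=cv2.resize(s[170:310,290:430],(400,400),interpolation=cv2.INTER_CUBIC)
cv2.imwrite("pics/b1.png",np.hstack([a,b]))
E
```

```text
clock 2.225 tcp [0.6186 0.0512 0.1481] gap 0.03403256343010506 F [-0.5 -0.3  1. ] q [-0.05  0.45 -0.01  1.12  0.    0.05]
tool shift cm [-0.47 -0.43  4.81] jaw 84.17944095027633 turn z tool 0.1794409502763301 tilt [-5.2e-03  6.0e-04 -1.0e+00]
```

View pics/b1.png

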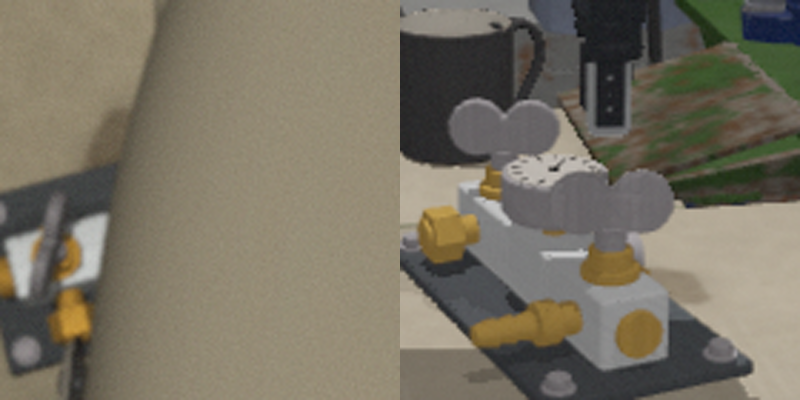

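The top view is blocked by the arm. The side view shows the open fingers above the right cock's notch at about (610,190) in the composite, still clear of it. I'll let the arm settle, then correct.

play_rows --series "40 0 0 0 0 0 0; 40 0 0 0 0 0 0"

```text
clock: 2.58
tcp_pos: [0.6213, 0.0503, 0.1515]
orientation: [0.001, 0.051, 0.999, 0.0]
wrist_force: [0.6, 0.1, -0.1]
finger_gap: 0.0341
```

```bash
python3 go.py 0.6225 0.0465 0.10 84
```

```text
clock 2.575 tcp [0.6213 0.0503 0.1515] gap 0.03414162651400389 F [ 0.6  0.1 -0.1] q [-0.05  0.45 -0.    1.12  0.    0.05]
tool shift cm [-0.15 -0.37  5.15] jaw 84.13996709180124 turn z tool 0.139967091801239 tilt [ 0.002  0.    -1.   ]
```

play_rows --series "40 -0.15 -0.37 0 0 0 0; 40 0 0 1.5 0 0 0; 40 0 0 1.5 0 0 0; 40 0 0 1 0 0 0; 40 0 0 1 0 0 0; 40 0 0 0 0 0 0; 40 0 0 0 0 0 0"

```text
clock: 3.45
tcp_pos: [0.6221, 0.0463, 0.1006]
orientation: [0.0, 0.051, 0.999, 0.0]
wrist_force: [-0.1, 0.2, 0.4]
finger_gap: 0.0341
```

```bash
python3 go.py 0.6225 0.0465 0.10 84;python3 - <<'E'
from h import *
s=cams.read_camera("side")[:,:,::-1]
b=cv2.resize(s[170:310,290:430],(560,560),interpolation=cv2.INTER_CUBIC)
cv2.imwrite("pics/b2.png",b)
E
```

```text
clock 3.45 tcp [0.6221 0.0463 0.1006] gap 0.034081411683180116 F [-0.1  0.2  0.4] q [-0.05  0.48 -0.07  1.01  0.    0.05]
tool shift cm [-0.03  0.02  0.06] jaw 84.12732932646578 turn z tool 0.12732932646578377 tilt [ 5.e-04  1.e-04 -1.e+00]
```

View pics/b2.png

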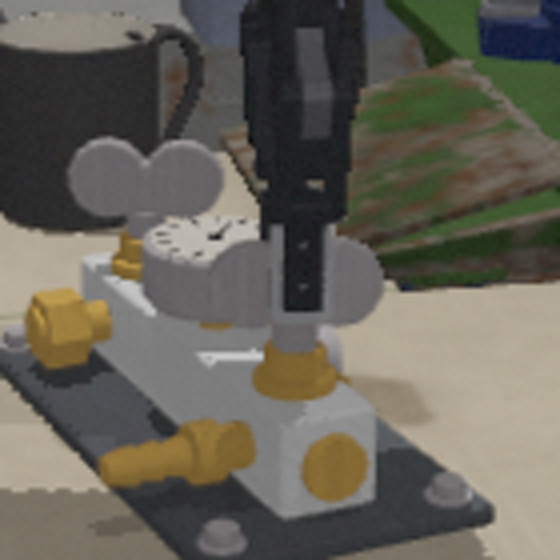

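The side view shows the near finger at (305,270) centred on the plate, with its tip at the wing's lower edge. I'll close the gripper.

play_rows --series "25 0 0 0 0 0 0; 15 0 0 0 0 0 0; 5 0 0 0 0 0 0; 5 0 0 0 0 0 0; 5 0 0 0 0 0 0" --newtons 40

```text
clock: 4.12
tcp_pos: [0.6222, 0.0468, 0.1008]
orientation: [0.0, 0.051, 0.999, 0.0]
wrist_force: [0.9, 3.2, 4.3]
finger_gap: 0.0082
```

```bash
python3 go.py 0.6225 0.0465 0.10 14.4; python3 -c "
from workcell import get_state;print(get_state()['ft_torque'])"
```

```text
clock 4.125 tcp [0.6222 0.0468 0.1008] gap 0.008228688348645666 F [0.9 3.2 4.3] q [-0.05  0.48 -0.07  1.01  0.    0.05]
tool shift cm [-0.04 -0.03  0.08] jaw 84.15468971831325 turn z tool 69.75468971831324 tilt [ 9.e-04  9.e-04 -1.e+00]
[0.73061193 0.11425573 0.01875639]
```

play_rows --series "5 0 0 0 0 0 5; 5 0 0 0 0 0 6; 5 0 0 0 0 0 6; 5 0 0 0 0 0 6; 5 0 0 0 0 0 6; 5 0 0 0 0 0 0"

```text
clock: 4.88
tcp_pos: [0.6222, 0.047, 0.1008]
orientation: [0.0, 0.299, 0.954, 0.001]
wrist_force: [0.7, 5.6, 4.3]
finger_gap: 0.0079
```

```bash
python3 go.py 0.6225 0.0465 0.10 14.4; python3 -c "
from workcell import get_state;print(get_state()['ft_torque'])"
```

```text
clock 4.875 tcp [0.6222 0.047  0.1008] gap 0.007926725768186536 F [0.7 5.6 4.3] q [-0.05  0.48 -0.07  1.01  0.    0.55]
tool shift cm [-0.05 -0.02  0.08] jaw 55.203642583263346 turn z tool 40.80364258326335 tilt [ 0.001   0.0013 -1.    ]
[ 1.01028864  0.11969841 -0.07897335]
```

Forces are small. I'll turn most of the rest.

play_rows --series "5 0 0 0 0 0 6; 5 0 0 0 0 0 6; 5 0 0 0 0 0 6; 5 0 0 0 0 0 6; 5 0 0 0 0 0 6; 5 0 0 0 0 0 6; 5 0 0 0 0 0 3; 5 0 0 0 0 0 0"

```text
clock: 5.88
tcp_pos: [0.6224, 0.0471, 0.1008]
orientation: [0.0, 0.6, 0.8, 0.001]
wrist_force: [0.9, 6.0, 4.6]
finger_gap: 0.0083
```

```bash
python3 go.py 0.6225 0.0465 0.10 14.4
python3 - <<'E'
from workcell import get_state;print(get_state()['ft_torque'])
from h import *
s=cams.read_camera("side")[:,:,::-1]
cv2.imwrite("pics/b3.png",cv2.resize(s[170:310,290:430],(560,560),interpolation=cv2.INTER_CUBIC))
E
```

```text
clock 5.875 tcp [0.6224 0.0471 0.1008] gap 0.008343901579296592 F [0.9 6.  4.6] q [-0.05  0.48 -0.07  1.01  0.    1.23]
tool shift cm [-0.06 -0.01  0.08] jaw 16.25756725775552 turn z tool 1.8575672577555213 tilt [ 0.0014  0.0017 -1.    ]
[ 1.12213171  0.02395715 -0.1193956 ]
```

View pics/b3.png

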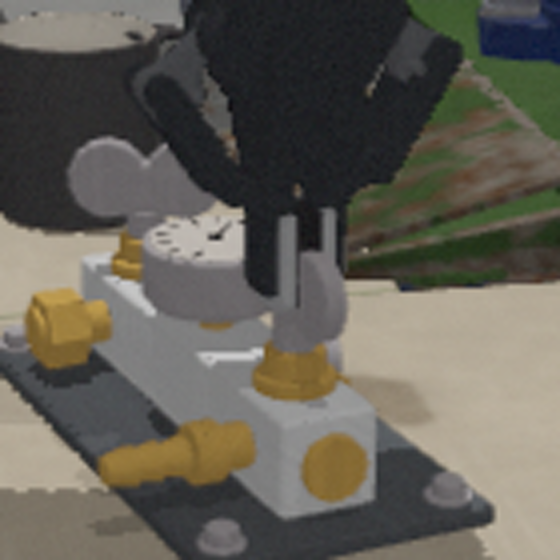

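The side view shows the wing at (320,300) now nearly along the bar and held in the jaws. A few more degrees should bring it to the stop.

play_rows --series "5 0 0 0 0 0 2; 5 0 0 0 0 0 1; 5 0 0 0 0 0 0"

```text
clock: 6.3
tcp_pos: [0.6224, 0.0472, 0.1008]
orientation: [0.0, 0.62, 0.785, 0.001]
wrist_force: [0.3, 5.3, 3.7]
finger_gap: 0.0084
```

```bash
python3 go.py 0.6225 0.0465 0.10 14.4
python3 - <<'E'
from workcell import get_state;print(get_state()['ft_torque'])
E
```

```text
clock 6.3 tcp [0.6224 0.0472 0.1008] gap 0.008408950372382895 F [0.3 5.3 3.7] q [-0.05  0.48 -0.07  1.01  0.    1.28]
tool shift cm [-0.07 -0.01  0.08] jaw 13.37780814253899 turn z tool -1.02219185746101 tilt [ 0.0014  0.0015 -1.    ]
[1.09038765 0.00611473 0.73938435]
```

The torque jumped to 0.74 N m at 13.4° jaw angle, so the wing is on the shut stop. Next I'll release and lift.

play_rows --series "40 0 0 0 0 0 0; 40 0 0 0 0 0 0; 40 0 0 0 0 0 0; 40 0 0 -2 0 0 0; 40 0 0 -4 0 0 0; 40 0 0 -5 0 0 0; 40 0 0 -5 0 0 0; 40 0 0 0 0 0 0; 40 0 0 0 0 0 0"

```text
clock: 7.42
tcp_pos: [0.6217, 0.046, 0.2598]
orientation: [-0.0, 0.622, 0.783, -0.0]
wrist_force: [0.2, -0.2, 0.2]
finger_gap: 0.0342
```

```bash
python3 go.py 0.6225 -0.3 0.26 14.4
```

```text
clock 7.425 tcp [0.6217 0.046  0.2598] gap 0.03417432443431999 F [ 0.2 -0.2  0.2] q [-0.05  0.41  0.21  1.37 -0.    1.29]
tool shift cm [-3.372e+01 -7.780e+00 -1.000e-02] jaw 13.116537827511145 turn z tool -1.2834621724888553 tilt [-3.e-04 -2.e-04 -1.e+00]
```

play_rows --series "40 -4 -1 0 0 0 0; 40 -5 -1 0 0 0 0; 40 -5 -1 0 0 0 0; 40 -5 -1 0 0 0 0; 40 -5 -1 0 0 0 0; 40 -5 -1 0 0 0 0; 40 -4 -1 0 0 0 0; 40 0 0 0 0 0 0; 40 0 0 0 0 0 0"

```text
clock: 8.55
tcp_pos: [0.6279, -0.2905, 0.2583]
orientation: [-0.002, 0.622, 0.783, -0.0]
wrist_force: [0.7, -0.4, 0.2]
finger_gap: 0.0346
```

Run:
```python
from h import *
t=cams.read_camera("top")[:,:,::-1]; s=cams.read_camera("side")[:,:,::-1]
cv2.imwrite("pics/e_t.png",cv2.resize(t[180:290,220:380],None,fx=5,fy=5,interpolation=cv2.INTER_CUBIC))
cv2.imwrite("pics/e_s.png",cv2.resize(s[195:320,275:425],None,fx=4.8,fy=4.8,interpolation=cv2.INTER_CUBIC))
```

```text
(no output)
```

View pics/e_t.png

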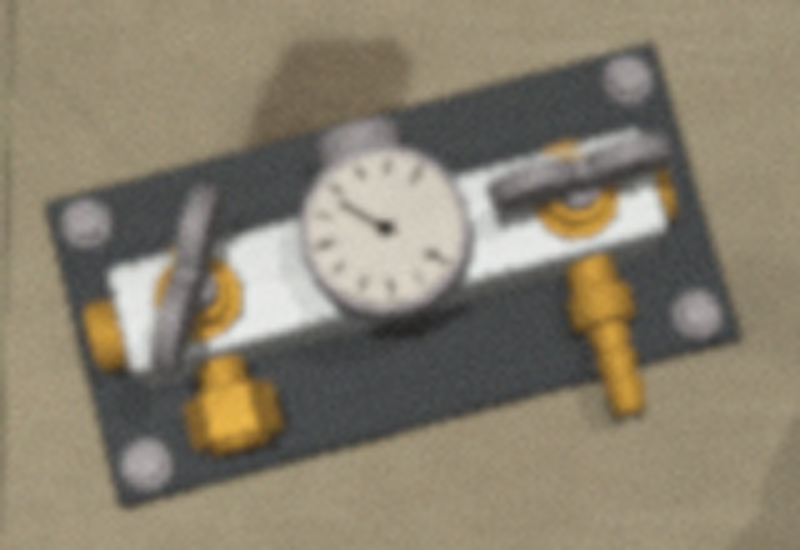

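View pics/e_s.png

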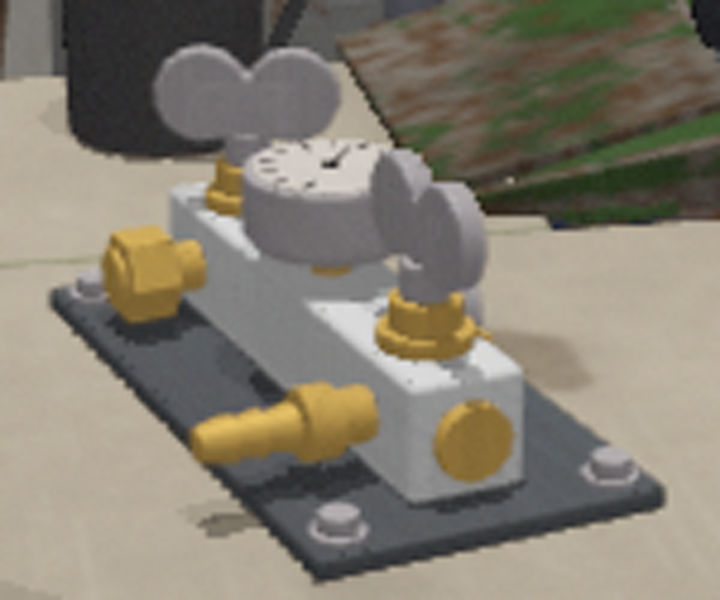

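In the top view the right wing runs from about (495,192) to (665,148) in zoom pixels, about 14.5° and parallel to the bar, so it is shut. The left wing is unchanged at (207,190) to (163,370).

```bash
python3 -c "
from workcell import workorder;print(workorder.hand_in())"
```

```text
the job is handed in; nothing more can be done
None
```

I turned the right stopcock, above the bare hose barb, clockwise by about 70° until it reached its shut stop. I then let go, lifted clear and handed the job in at about 8.7 s.

- **Target stopcock:** at the end of the turn the wrist torque rose to 0.74 N m, which I took as the stop. The last top view shows its wings parallel to the bar to within about 1–2°, read by eye from the enlarged picture.
- **Other stopcock:** the left one, above the hex cap, looks unchanged at about 63° (1.09 rad) open.
- **Gauge:** it looks unmoved in the last pictures, and I saw no sign of contact. The wrist force stayed below about 8 N at every reading, though I only read it between moves.
- **Arm:** it was touching nothing, standing about 0.34 m to the side.

No check failed. The only difference was early on: the arm was about 5 mm short of its target above the stopcock before it settled, and I corrected that before going down to grip.

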